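# Nest an angle blank in its drilled pattern and lay the pair in V-blocks

## Robot

A 7-joint arm with a two-finger parallel gripper is mounted at the origin on the work surface. World frame = base frame: x ahead of the robot, y to its left, z up, the work surface at z = 0. Lengths are in m, angles in rad, forces in N, time in s.
With the tool pointing down it reaches from about 0.4 to 0.85 m from the base axis. Payload 4.5 kg.
Tool frame: the origin (TCP) lies at the very end of the fingers, on their centre line; the grasp point (between the pads) lies 19 mm behind it (r.grip_depth is the distance from the TCP to the grasp point, in m); z points along the fingers, x is the direction in which the jaws open and shut, and the axes are right-handed (so a half turn about z gives the same grasp; the last joint's range is limited). The gripper opens to 88 mm and grips with 3 to 60 N. Pads are 18 mm wide; open, the fingers measure 123 mm over their backs; the gripper's body (75 mm by 187 mm) begins 45 mm behind the grasp point.
Start: joints at [1.335, 0.689, -0.195, 1.565, 0.157, 0.902, -0.215], TCP at [0.167, -0.602, 0.239] pointing down, gripper open.
Joint ranges: [-3.01, 3.01], [-0.46, 2.08], [-1.47, 1.51], [0.13, 2.56], [-1, 4.14], [0.04, 2.09], [-2.66, 2.66]. Speed limits (rad/s): [2.57, 2.57, 3.14, 3.14, 3.14, 3.14, 3.14].

## Interface

Orientations are given as a unit quaternion [x, y, z, w].
In Python, from plant import r gives the robot as it stands. The module is installed in compiled form; this text tells all that it offers.
- The arm moves only by the shell command python3 -m jog 'ROWS' [FORCE]. ROWS is JSON, a list of rows, each a list of 5 numbers: the shift along the tool's x, y, z in units of 1 m (1.0 is 1 m), then the turn about the tool's z in units of 360 degrees (1.0 is 360 degrees), then the closure, from 0 (fully open) to 1 (shut). In form: [[dx, dy, dz, yaw, fingers], ...]. A call has 1 to 20 rows; each row shifts and turns the commanded pose from where the row before left it, along the tool's axes as they then stand; what a row does not reach is not made up. A row lasts 1/10 s, in which the tool goes at most 50 mm and 8.59 degrees, less where a joint would pass 70% of its speed; a pose out of reach is approached as far as the arm can. A call with a number of a shift or a turn outside -1 to 1 is refused whole. A call with a gripper value outside its range is refused whole. The fingers move at their own pace and stop on an object; FORCE is the grip in N (left out, the last holds). Time passes only in rows, so rows that do not move let the fingers close. It gives the time, the measured TCP pose, the force and the opening at its end, in the units of the state.
- r.get_state(): the state, without advancing time (a new reading comes with each control period).
- r.snapshot(name): name is "side" or "top"; returns the picture (384x512x3 uint8, red, green, blue); there is no depth.
- r.get_calibration(name): a dict with "mtx" (3x3 intrinsics, pixels), "dist" ([k1, k2, p1, p2, k3] as OpenCV has them; the pictures are not rectified), "R" (3x3) and "t" (3): a world point X has camera coordinates R X + t. Camera axes: x right, y down, z forward; pixel columns grow to the right and rows downward; lengths in m; the calibration is good to about 2 mm. A picture is of the moment at which its call begins. get_calibration takes no time and is no camera call.
- r.finish_job(): hands the job in, once; it reports no verdict.
Trained networks look in the newest picture that a camera, given by its name, has taken for a name from the list of things; names that differ only in an ending like _2 or _b are one class to them, and where a whole thing is asked for, a point or a joint stands for the part that bears it (a point fixed in the world has none). Each returns a list of dicts, best first, with "score" (0 to 1); they miss things now and then, are a little off and sometimes report something else, mostly with a low value. They report only what shows in the picture. A call takes as long as a camera call. They do not tell look-alikes from the thing itself.
- r.cut_out(thing, camera): "pixels" (384x512 bool, what is visible of it) and "rect" ([left, top, right, bottom] in pixels, round what is visible of it).
The state is a dict: "clock": time; "q": joint angles; "qd": joint speeds; "joint_torque": joint torques, N m; "tool_pos": TCP position; "eef_rot": TCP orientation; "contact_force": force on the tool from outside, world axes, zero at the start; "moment": the same for the moment, N m; "opening": opening from 0.0 (shut) to 1.0 (fully open).
Only numpy, scipy, OpenCV 4.12 (cv2) and the standard library are available. Lean on these libraries where they do the work, as an engineer would, in place of code of your own. Each camera call takes 0.05 s, during which the arm holds its last target.

## Task

The bare aluminium angle is to be spot-drilled through the holes of the green one. Where the green angle lies on the bench, nest the bare one inside it - corner in corner, both legs flush, ends level - then pick the two up together, still nested, and lay the pair corner-down in the two V-blocks, centred and seated fully home, and let go. Set the metal down rather than dropping it, and leave the bottle, the pot and the spanner where they are.

Things in the scene. Friction and masses are not known exactly. Their poses are not given: they have to be found in the camera images.
- pattern: Green aluminium angle, L-section, legs 60 mm outside, 8 mm thick, 150 mm long, 0.36 kg, dark holes (look only). Starts on the bench: one leg flat (x 0-60, z 0-8 mm), one standing (x 0-8, z 0-60 mm). Origin: mid-length on the outer heel edge (outside corner), at bench height; x along the flat leg, z up the standing leg, y along the length. At yaw 0 the standing leg is on the robot's side. Loose.
- blank: Bare aluminium angle without holes; section, length, mass, frame and starting attitude as the green one. Centre of mass 18 mm from each leg's outer face. Nested: origin at (8, 0, 8) mm in the green one's frame, axes parallel (or turned end for end); its legs then reach 8 mm past the green ones. It stays put on the green flat leg even with its standing leg up to 20 mm short of the green one. Loose.
- vblocks: Two grey 90-degree V-blocks bolted to a dark steel base plate 130 x 166 x 10 mm; immovable. Origin: centre of the plate's underside, at bench height; y along the V. Blocks 96 mm wide (x), 32 mm thick (y), tops 67 mm above the bench, centred at y = -53.5 and 53.5 mm: between them is an open gap of 75 mm, room for a finger. V open upward, 64 mm wide at the top, 4 mm relief slot at its root.
- v_root (a point): Where the flanks of the V would meet, midway between the blocks, 35 mm above the bench; axes as vblocks. When the pair is home the green angle's outer heel edge lies along y through this point, one leg 45 degrees up on either side (either leg on either side).
- oil: Bystander: amber oil bottle, red cap, 52 mm diameter, 115 mm high, standing. Origin at the centre of its foot.
- pot: Bystander: white sample pot, grey lid, 36 mm diameter, 52 mm high, standing. Origin at the centre of its foot.
- spanner: Bystander: steel spanner, 160 mm long, lying along its own x. Origin at mid-length on its underside.
Not all that is in view belongs to the job. Of the things that look like the pattern, the largest one is meant.

How it is judged:
On the way, in this order (a step that is already met when the one before it is completed fails the run):
1. the bare angle is fully nested in the green one, which still lies on the bench with one leg flat (x of blank in the frame of pattern between 0.005 and 0.011 m and z of blank in the frame of pattern between 0.005 and 0.011 m and y of blank in the frame of pattern between -0.008 and 0.008 m and angle between the y axis of blank and the y axis of pattern, either way round below 0.06 rad and (angle between the z axis of blank and the z axis of pattern, either way round below 0.08 rad or angle between the z axis of blank and the x axis of pattern, either way round below 0.08 rad) and height (world z) of pattern below 0.004 m and angle between pattern's own z axis and vertical below 0.06 rad), for 0.2 s.
2. the two are lifted together, still nested (green heel more than 55 mm above the bench) (x of blank in the frame of pattern between 0.005 and 0.011 m and z of blank in the frame of pattern between 0.005 and 0.011 m and y of blank in the frame of pattern between -0.008 and 0.008 m and angle between the y axis of blank and the y axis of pattern, either way round below 0.06 rad and (angle between the z axis of blank and the z axis of pattern, either way round below 0.08 rad or angle between the z axis of blank and the x axis of pattern, either way round below 0.08 rad) and height (world z) of pattern above 0.055 m), for 0.2 s.
At the end, for the whole second after the job is handed in: Released and at rest: green heel within 4 mm of the V root (15 mm lengthwise), within 0.06 rad of the V axis, legs within 0.1 rad of 45 degrees; bare angle nested in it within 3 mm on both legs, ends level within 8 mm, parallel within 0.06 rad lengthwise and 0.08 rad leg to leg (x of blank in the frame of pattern between 0.005 and 0.011 m and z of blank in the frame of pattern between 0.005 and 0.011 m and y of blank in the frame of pattern between -0.008 and 0.008 m and angle between the y axis of blank and the y axis of pattern, either way round below 0.06 rad and (angle between the z axis of blank and the z axis of pattern, either way round below 0.08 rad or angle between the z axis of blank and the x axis of pattern, either way round below 0.08 rad) and x of pattern in the frame of v_root between -0.004 and 0.004 m and z of pattern in the frame of v_root between -0.004 and 0.004 m and y of pattern in the frame of v_root between -0.015 and 0.015 m and angle between the y axis of pattern and the y axis of vblocks, either way round below 0.06 rad and angle between pattern's own z axis and vertical between 0.685 and 0.885 rad and angle between pattern's own x axis and vertical between 0.685 and 0.885 rad and linear speed of each of pattern, blank below 0.02 m/s and angular speed of each of pattern, blank below 0.1 rad/s and contact force between the fingers and pattern below 0.1 N and contact force between the fingers and blank below 0.1 N); the robot touches nothing.
It fails at once if an angle is dropped (falls faster than 0.6 m/s, some 20 mm of free fall, with no finger on it) ((linear speed of pattern above 0.6 m/s and contact force between the fingers and pattern below 0.05 N) or (linear speed of blank above 0.6 m/s and contact force between the fingers and blank below 0.05 N)).
It fails at once if the bottle, the pot or the spanner is moved by more than 30 mm or one of the standing ones is tipped over (distance of any of oil, pot, spanner from where it was at the start of the episode above 0.03 m or angle between any of oil, pot's own z axis and vertical above 0.5 rad).
It also fails if it takes over 54 s, if anything falls off the work surface, if the arm or the gripper's body presses on something with over 40 N, if the wrist force passes 120 N, or if a joint passes its speed limit or range.

## Working session

There is one attempt and no reset: what is moved stays moved. The work goes in short steps, Python scripts to look and compute and a shell command to move; the robot and the scene stay as the last step left them, time stands still between calls to the robot, and variables do not carry over. Pictures are saved under pics/ and viewed, and the job is handed in when it is done.

```bash
mkdir -p pics; ls; python3 - <<'E'
from plant import r
import cv2
s=r.get_state()
print({k:(v if not hasattr(v,'round') else v) for k,v in s.items()}, r.grip_depth)
for n in("side","top"):
    im=r.snapshot(n); cv2.imwrite(f"pics/{n}0.png",im[:,:,::-1])
    c=r.get_calibration(n); print(n,c)
    for t in("pattern","blank","vblocks","oil","pot","spanner"):
        for d in r.cut_out(t,n): print(n,t,round(d["score"],2),d["rect"],d["pixels"].sum())
E
```

```text
pics
{'clock': 0.0, 'q': array([ 1.33481979,  0.68999666, -0.19451603,  1.56633856,  0.15729866,
        0.90250326, -0.21503622]), 'qd': array([-0.00150959, -0.00010697, -0.00059524, -0.00040078,  0.00066642,
        0.00065319, -0.00010117]), 'joint_torque': array([ 8.35321534e-04, -5.27569664e+01, -1.26691081e+00, -1.53428721e+01,
       -5.26746805e-02,  6.37643418e-03,  2.23816160e-04]), 'tool_pos': array([ 0.1663565 , -0.60179533,  0.23790364]), 'eef_rot': array([ 7.95819663e-01, -6.05532992e-01, -7.75638186e-04, -5.07665509e-04]), 'contact_force': array([0.25803623, 0.70381977, 0.68994103]), 'moment': array([ 0.00642525, -0.00369588,  0.03939925]), 'opening': 1.0030663128539576} 0.0187
side {'mtx': array([[365.89271097,   0.        , 252.38588165],
       [  0.        , 365.89271097, 190.58560419],
       [  0.        ,   0.        ,   1.        ]]), 'dist': array([0.02653141, 0.        , 0.        , 0.        , 0.        ]), 'R': array([[ 0.97045571, -0.23991542, -0.02561857],
       [-0.13883995, -0.46843729, -0.87251933],
       [ 0.19733015,  0.85029824, -0.48790749]]), 't
[... 641 characters left out ...]
67,  0.        ,  0.        ,  0.        ,  0.        ]), 'R': array([[ 0.0265119 , -0.99960274,  0.00956457],
       [-0.99070501, -0.0275505 , -0.13320866],
       [ 0.13341925, -0.00594405, -0.99104186]]), 't': array([0.05439811, 0.61821124, 1.04388364])}
top pattern 0.91 [82.9, 222.8, 130.8, 265.0] 945
top pattern 0.69 [156.0, 255.7, 199.0, 294.8] 780
top pattern 0.58 [134.4, 192.8, 195.9, 224.5] 1326
top blank 0.85 [239.9, 178.3, 302.3, 217.2] 1313
top vblocks 0.79 [358.7, 196.3, 434.3, 253.7] 3142
top vblocks 0.47 [291.8, 133.7, 307.1, 148.1] 184
top oil 0.91 [349.0, 139.7, 377.1, 165.6] 491
top pot 0.63 [291.1, 134.3, 307.1, 149.6] 184
top spanner 0.67 [185.2, 136.4, 244.2, 154.4] 449
```

```bash
python3 - <<'E'
import cv2
a=cv2.imread("pics/top0.png")[120:310,70:450]; cv2.imwrite("pics/top0z.png",cv2.resize(a,None,fx=2.1,fy=2.1,interpolation=2))
a=cv2.imread("pics/side0.png")[140:340,160:360]; cv2.imwrite("pics/side0z.png",cv2.resize(a,None,fx=3,fy=3,interpolation=2))
E
```

```text
(no output)
```

View pics/top0.png

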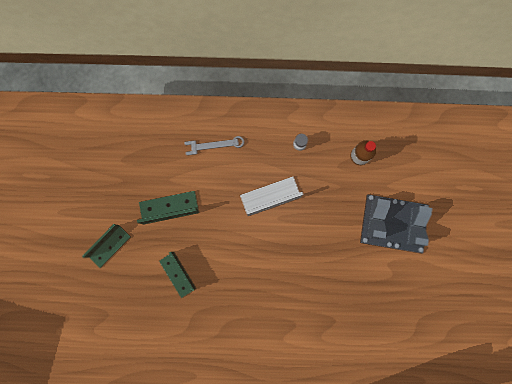

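```bash
sleep 0
```

```text
(no output)
```

View pics/top0z.png

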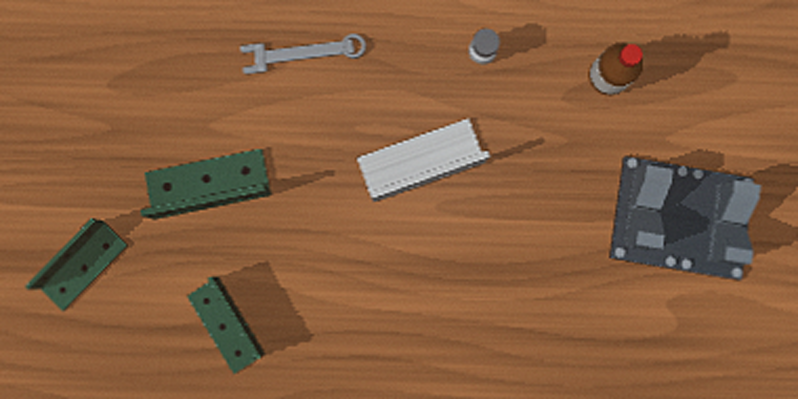

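View pics/side0z.png

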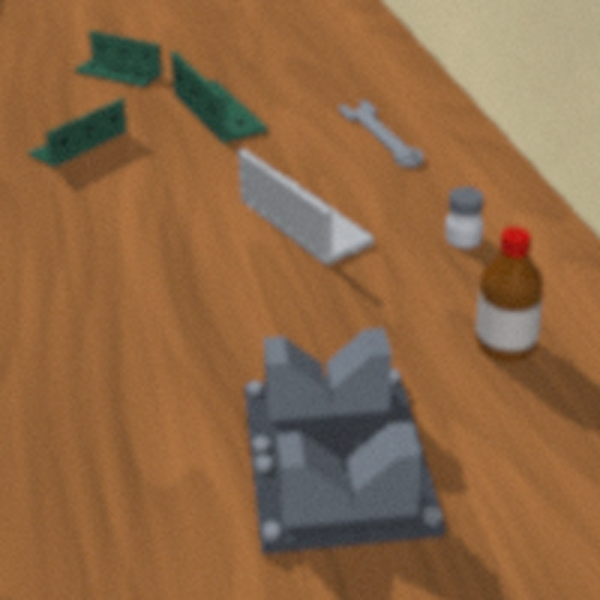

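```bash
cat > h.py <<'E'
import numpy as np, cv2
from scipy.optimize import minimize
from plant import r
CAL={n:r.get_calibration(n) for n in("side","top")}
def proj(n,P):
    c=CAL[n]; return cv2.projectPoints(np.asarray(P,float).reshape(-1,1,3),cv2.Rodrigues(c["R"])[0],c["t"],c["mtx"],c["dist"])[0].reshape(-1,2)
def prism(sec,y0,y1): return np.array([[x,y,z] for y in(y0,y1) for x,z in sec])
def box(x0,x1,y0,y1,z0,z1): return prism([(x0,z0),(x1,z0),(x1,z1),(x0,z1)],y0,y1)
ANG=[box(0,.06,-.075,.075,0,.008),box(0,.008,-.075,.075,0,.06)]
VB=[box(-.065,.065,-.083,.083,0,.01)]
for yc in(-.0535,.0535):
    VB+=[prism([(-.048,.01),(.048,.01),(.048,.035),(-.048,.035)],yc-.016,yc+.016),
     prism([(-.048,.03),(0,.035),(-.032,.067),(-.048,.067)],yc-.016,yc+.016),
     prism([(.048,.03),(0,.035),(.032,.067),(.048,.067)],yc-.016,yc+.016)]
S=4
def sil(n,parts,p,z=0,tilt=0):
    c,s=np.cos(p[2]),np.sin(p[2]); R=np.array([[c,-s,0],[s,c,0],[0,0,1]])
    a,b=np.cos(tilt),np.sin(tilt); R=R@np.array([[a,0,-b],[0,1,0],[b,0,a]])
    m=np.zeros((384*S,512*S),np.uint8)
    for q in parts:
        u=proj(n,q@R.T+[p[0],p[1],z]); h=cv2.convexHull(((u+.5)*S-.5).astype(np.float32))
        cv2.fillConvexPoly(m,np.round(h*16).astype(np.int32),1,shift=4)
    return cv2.resize(m.astype(np.float32),(512,384),interpolation=cv2.INTER_AREA)
def fit(masks,parts,p0,z=0):
    def f(p):
        e=0
        for n,m in masks.items():
            s=sil(n,parts,p,z); e+=np.abs(s-m).sum()/m.sum()
        return e
    best=None
    for d in(-.15,0,.15):
        for k in range(2):
            q=[p0[0],p0[1],p0[2]+d] if k==0 else o.x
            o=minimize(f,q,method="Nelder-Mead",options=dict(initial_simplex=np.array([q]*4)+np.vstack([np.zeros(3),np.diag([.012,.012,.1])]),xatol=1e-5,fatol=1e-5,maxiter=150))
        if best is None or o.fun<best.fun:best=o
    return best.x,best.fun
def ground(n,uv,z=0):
    c=CAL[n]; v=cv2.undistortPoints(np.array([[uv]],float),c["mtx"],c["dist"]).ravel()
    d=c["R"].T@np.array([v[0],v[1],1]); o=-c["R"].T@c["t"]; return o+d*(z-o[2])/d[2]
def tool():
    s=r.get_state(); q=s["eef_rot"]
    from scipy.spatial.transform import Rotation as Ro
    M=Ro.from_quat(q).as_matrix()
    return s,M
E
cat > fit0.py <<'E'
from h import *
im={n:r.snapshot(n) for n in("side","top")}
def pick(t,n,cen):
    L=[d for d in r.cut_out(t,n)]
    return min(L,key=lambda d:np.hypot((d["rect"][0]+d["rect"][2])/2-cen[0],(d["rect"][1]+d["rect"][3])/2-cen[1]))["pixels"].astype(np.float32)
res={}
for t,parts,ct,cs,y0 in(("pattern",ANG,(165,208),(234,174),.15),("blank",ANG,(271,198),(263,207),.3),("vblocks",VB,(396,225),(275,288),-.1)):
    M={"top":pick(t,"top",ct),"side":pick(t,"side",cs)}
    g=ground("top",ct,.01); 
    print(t,"init",g.round(3))
    for k in(("top",),("side",),("top","side")):
        p,e=fit({n:M[n] for n in k},parts,[g[0],g[1],y0]); print(t,k,p.round(4),round(e,3))
    res[t]=p
for n in im:
    v=cv2.resize(im[n][:,:,::-1],None,fx=2,fy=2)
    for t,parts in(("pattern",ANG),("blank",ANG),("vblocks",VB)):
        s=(cv2.resize(sil(n,parts,res[t]),None,fx=2,fy=2)>.5).astype(np.uint8)
        cv2.drawContours(v,cv2.findContours(s,0,2)[0],-1,(0,0,255),1)
    v=v[240:640,140:900] if n=="top" else v[280:680,300:720]
    cv2.imwrite(f"pics/fit_{n}.png",v)
for t,c in(("oil",(363,153)),("pot",(299,141)),("spanner",(215,146))): print(t,ground("top",c,.0).round(3))
E
python3 fit0.py
```

```text
pattern init [0.584 0.314 0.01 ]
pattern ('top',) [0.5571 0.3004 0.2215] 0.08
pattern ('side',) [0.5578 0.3067 0.1875] 0.196
pattern ('top', 'side') [0.5573 0.3011 0.218 ] 0.304
blank init [0.618 0.036 0.01 ]
blank ('top',) [0.596  0.0287 0.3731] 0.054
blank ('side',) [0.5964 0.0332 0.3692] 0.057
blank ('top', 'side') [0.5963 0.0295 0.369 ] 0.137
vblocks init [ 0.555 -0.294  0.01 ]
vblocks ('top',) [ 0.5596 -0.2914 -0.1479] 0.023
vblocks ('side',) [ 0.5606 -0.2898 -0.148 ] 0.024
vblocks ('top', 'side') [ 0.5602 -0.2908 -0.1497] 0.053
oil [ 0.749 -0.211  0.   ]
pot [ 0.777 -0.036  0.   ]
spanner [0.757 0.191 0.   ]
```

View pics/fit_top.png

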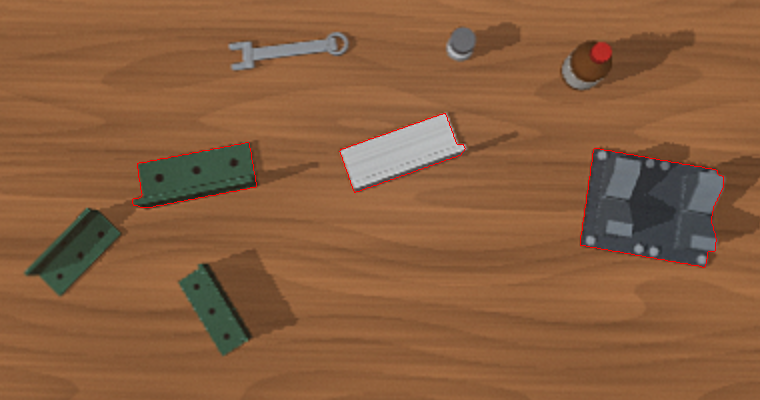

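View pics/fit_side.png

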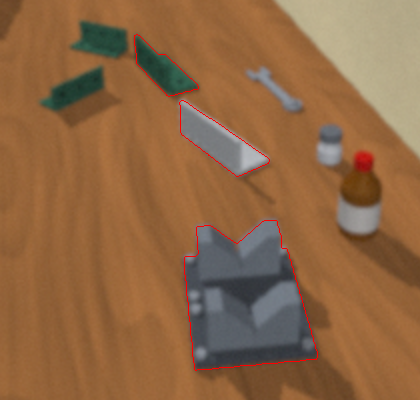

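```bash
cat > go.py <<'E'
import sys
from h import *
s,M=tool(); a=np.arctan2(M[1,0],M[0,0]); p=s["tool_pos"]
print("t",round(s["clock"],2),"tcp",p.round(4),"yaw",round(a,4),"tilt",np.degrees(np.arccos(-M[2,2])).round(2),"open mm",round(s["opening"]*88,2),"F",s["contact_force"].round(1),"M",s["moment"].round(2),"q",s["q"].round(2))
for w in sys.argv[1:]:
    x,y,z,yaw=map(float,w.split(","))
    d=M.T@(np.array([x,y,z])-p); dy=-((yaw-a+np.pi)%(2*np.pi)-np.pi)
    print("->",w,"d",d.round(4),"yaw turns",round(dy/2/np.pi,4),"rows>=",np.ceil(np.abs(d).max()/.05),np.ceil(abs(dy)/np.radians(8.59)))
E
python3 go.py 0.5,-0.35,0.2,0.219
```

```text
t 1.1 tcp [ 0.1666 -0.6024  0.2387] yaw -1.301 tilt 0.0 open mm 87.83 F [-0.8 -0.5 -0.5] M [-0.01 -0.04  0.03] q [ 1.33  0.69 -0.19  1.57  0.16  0.9  -0.22]
-> 0.5,-0.35,0.2,0.219 d [-0.1544 -0.3886  0.0387] yaw turns -0.2419 rows>= 8.0 11.0
```

```bash
python3 -m jog '[[-0.0154,-0.0389,0,0,0],[-0.0154,-0.0389,0,0,0],[-0.0154,-0.0389,0,0,0],[-0.0154,-0.0389,0,0,0],[-0.0154,-0.0389,0,0,0],[-0.0154,-0.0389,0,0,0],[-0.0154,-0.0389,0,0,0],[-0.0154,-0.0389,0,0,0],[-0.0154,-0.0389,0,0,0],[-0.0154,-0.0389,0,0,0],[0,0,0,-0.022,0],[0,0,0,-0.022,0],[0,0,0,-0.022,0],[0,0,0,-0.022,0],[0,0,0,-0.022,0],[0,0,0,-0.022,0],[0,0,0,-0.022,0],[0,0,0,-0.022,0],[0,0,0,-0.022,0],[0,0,0,-0.022,0]]'; python3 go.py 0.56,0.30,0.15,0.219; python3 - <<'E'
from math import *
for n,x,y,a in(("pat",.5573,.3008,.219),("blank",.5963,.0295,.370)):
    print(n,x+.004*cos(a),y+.004*sin(a))
E
```

```text
clock: 3.1
tool_pos: [0.5004, -0.3504, 0.2387]
eef_rot: [0.999, 0.043, -0.0, 0.0]
contact_force: [0.4, 0.1, 1.3]
opening: 0.996
t 3.1 tcp [ 0.5004 -0.3504  0.2387] yaw 0.0867 tilt 0.01 open mm 87.63 F [0.4 0.1 1.3] M [-0.06 -0.07  0.  ] q [ 0.84  0.71 -0.55  1.6   0.43  0.95  0.23]
-> 0.56,0.30,0.15,0.219 d [ 0.1157 -0.6429  0.0886] yaw turns -0.021 rows>= 13.0 1.0
pat 0.5612044607638745 0.30166901446671757
blank 0.6000293093824242 0.030946461727859847
```

```bash
python3 -m jog '[[0,0,0,-0.021,0],[0.01436,-0.04452,0.0085,0,0],[0.01436,-0.04452,0.0085,0,0],[0.01436,-0.04452,0.0085,0,0],[0.01436,-0.04452,0.0085,0,0],[0.01436,-0.04452,0.0085,0,0],[0.01436,-0.04452,0.0085,0,0],[0.01436,-0.04452,0.0085,0,0],[0.01436,-0.04452,0.0085,0,0],[0.01436,-0.04452,0.0085,0,0],[0.01436,-0.04452,0.0085,0,0],[0.01436,-0.04452,0.0085,0,0],[0.01436,-0.04452,0.0085,0,0],[0.01436,-0.04452,0.0085,0,0],[0.01436,-0.04452,0.0085,0,0]]'; python3 go.py 0.5612,0.3017,0.03,0.219
```

```text
clock: 4.6
tool_pos: [0.5652, 0.3033, 0.1194]
eef_rot: [0.994, 0.106, 0.0, 0.0]
contact_force: [1.0, -1.0, -0.0]
opening: 1.002
t 4.6 tcp [0.5652 0.3033 0.1194] yaw 0.2133 tilt 0.03 open mm 88.13 F [ 1. -1. -0.] M [-0.03 -0.15 -0.04] q [-0.35  0.88 -0.41  1.6   0.47  0.76 -0.76]
-> 0.5612,0.3017,0.03,0.219 d [-0.0043  0.0007  0.0894] yaw turns -0.0009 rows>= 2.0 1.0
```

```bash
python3 -m jog '[[-0.0043,0.0007,0.03,-0.0009,0],[0,0,0.03,0,0],[0,0,0.029,0,0],[0,0,0,0,1],[0,0,0,0,1],[0,0,0,0,1],[0,0,0,0,1],[0,0,0,0,1],[0,0,0,0,1]]' 15; python3 go.py
```

```text
clock: 5.5
tool_pos: [0.5615, 0.3, 0.0315]
eef_rot: [0.994, 0.109, 0.001, -0.0]
contact_force: [0.3, -0.2, 0.3]
opening: 0.477
t 5.5 tcp [0.5615 0.3    0.0315] yaw 0.2187 tilt 0.07 open mm 41.96 F [ 0.3 -0.2  0.3] M [-0.01 -0.12 -0.02] q [-0.38  1.   -0.35  1.65  0.54  0.59 -0.81]
```

```bash
python3 -m jog '[[0,0,0,0,1],[0,0,0,0,1],[0,0,0,0,1],[0,0,0,0,1],[0,0,0,0,1],[0,0,0,0,1],[0,0,0,0,1]]' 25; python3 go.py
```

```text
clock: 6.2
tool_pos: [0.5609, 0.2999, 0.0307]
eef_rot: [0.994, 0.109, -0.0, 0.0]
contact_force: [-0.0, 0.5, 0.4]
opening: 0.086
t 6.2 tcp [0.5609 0.2999 0.0307] yaw 0.219 tilt 0.01 open mm 7.53 F [-0.   0.5  0.4] M [-0.03 -0.06  0.03] q [-0.38  1.   -0.35  1.65  0.54  0.59 -0.81]
```

```bash
python3 -m jog '[[0,0,0,0,0.3],[0,0,0,0,0.3],[0,0,-0.045,0,0.3],[0,0,-0.045,0,0.3],[-0.0034,0.0452,0,0,0.3],[-0.0034,0.0452,0,0,0.3],[-0.0034,0.0452,0,0,0.3],[-0.0034,0.0452,0,0,0.3],[-0.0034,0.0452,0,0,0.3],[-0.0034,0.0452,0,0,0.3],[0,0,0,-0.012,0.3],[0,0,0,-0.012,0.3],[0,0,0,0,0.3]]' 25; python3 go.py 0.6,0.0309,0.035,0.370
```

```text
clock: 7.5
tool_pos: [0.6, 0.0301, 0.1207]
eef_rot: [0.983, 0.183, 0.0, -0.0]
contact_force: [0.3, 0.1, 0.2]
opening: 0.703
t 7.5 tcp [0.6    0.0301 0.1207] yaw 0.3688 tilt 0.02 open mm 61.85 F [0.3 0.1 0.2] M [-0.03 -0.1  -0.01] q [ 0.15  0.85 -0.49  1.73  0.58  0.71 -0.28]
-> 0.6,0.0309,0.035,0.370 d [ 0.0003 -0.0007  0.0857] yaw turns -0.0002 rows>= 2.0 1.0
```

```bash
sed -n 1,14p fit0.py > fp.py; cat >> fp.py <<'E'
M={"top":pick("pattern","top",(165,208))}
print(fit(M,ANG,[.557,.300,.22]))
M={"top":pick("blank","top",(271,198))}
print(fit(M,ANG,[.596,.03,.37]))
cv2.imwrite("pics/t1.png",im["top"][:,:,::-1])
E
sed -i '/^res=/,/^    res\[t\]/d' fp.py; python3 fp.py
```

```text
File "fp.py", line 7
    M={"top":pick("pattern","top",(165,208))}
    ^
IndentationError: expected an indented block after 'for' statement on line 6
```

```bash
sed -i '6d' fp.py; head -8 fp.py; python3 -m jog '[[0.0003,-0.0007,0.03,0,0.3],[0,0,0.03,0,0.6],[0,0,0.0305,0,1],[0,0,0,0,1],[0,0,0,0,1],[0,0,0,0,1],[0,0,0,0,1],[0,0,0,0,1],[0,0,0,0,1],[0,0,0,0,1]]' 40; python3 go.py 0.6,0.0309,0.035,0.370
```

```text
from h import *
im={n:r.snapshot(n) for n in("side","top")}
def pick(t,n,cen):
    L=[d for d in r.cut_out(t,n)]
    return min(L,key=lambda d:np.hypot((d["rect"][0]+d["rect"][2])/2-cen[0],(d["rect"][1]+d["rect"][3])/2-cen[1]))["pixels"].astype(np.float32)
M={"top":pick("pattern","top",(165,208))}
print(fit(M,ANG,[.557,.300,.22]))
M={"top":pick("blank","top",(271,198))}
clock: 8.5
tool_pos: [0.5994, 0.0308, 0.0313]
eef_rot: [0.983, 0.184, -0.0, 0.001]
contact_force: [-3.7, -1.3, 7.7]
opening: 0.086
t 8.5 tcp [0.5994 0.0308 0.0313] yaw 0.3693 tilt 0.09 open mm 7.55 F [-3.7 -1.3  7.7] M [-0.25  0.65  0.01] q [ 0.09  0.98 -0.4   1.76  0.67  0.54 -0.37]
-> 0.6,0.0309,0.035,0.370 d [ 0.0006  0.0001 -0.0037] yaw turns -0.0001 rows>= 1.0 1.0
```

```bash
python3 -m jog '[[0,0,0,0,1],[0,0,-0.02,0,1],[0,0,-0.04,0,1],[0,0,-0.04,0,1],[0,0,0,0,1]]' 40; python3 go.py; sed -i '/blank/d;/596/d' fp.py; sed -i 's/^cv2.*/cv2.imwrite("pics\/t1.png",np.hstack([im["top"][120:310,70:450],im["side"][100:290,160:460]])[:,:,::-1])/' fp.py; python3 fp.py
```

```text
clock: 9.0
tool_pos: [0.6035, 0.0325, 0.1353]
eef_rot: [0.983, 0.184, 0.005, -0.0]
contact_force: [1.9, 0.3, -3.3]
opening: 0.082
t 9.0 tcp [0.6035 0.0325 0.1353] yaw 0.3691 tilt 0.58 open mm 7.18 F [ 1.9  0.3 -3.3] M [-0.   -0.18  0.01] q [ 0.15  0.83 -0.51  1.72  0.57  0.73 -0.28]
(array([0.55761483, 0.29898064, 0.22526624]), np.float64(0.05566255748271942))
```

View pics/t1.png

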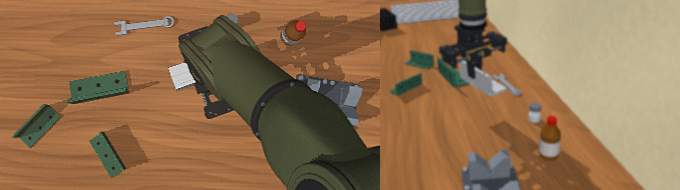

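```bash
python3 go.py 0.5892,0.3062,0.12,0.219
```

```text
t 9.15 tcp [0.599  0.0307 0.1293] yaw 0.3694 tilt 0.13 open mm 7.59 F [-0.5  0.1 -5. ] M [-0.04 -0.04 -0.  ] q [ 0.15  0.84 -0.5   1.73  0.57  0.73 -0.28]
-> 0.5892,0.3062,0.12,0.219 d [ 0.0903 -0.2605  0.009 ] yaw turns 0.0239 rows>= 6.0 2.0
```

```bash
python3 -m jog '[[0.006,-0.017,0,0,1],[0.0137,-0.0395,0,0,1],[0.0137,-0.0395,0,0,1],[0.0137,-0.0395,0,0,1],[0.0137,-0.0395,0,0,1],[0.0137,-0.0395,0,0,1],[0.01,-0.03,0,0,1],[0.0058,-0.016,0.009,0,1],[0,0,0,0.012,1],[0,0,0,0.0119,1],[0,0,0,0,1],[0,0,0,0,1]]' 40; python3 go.py 0.5892,0.3062,0.039,0.219;  sed -i 's/t1.png/t2.png/' fp.py; python3 fp.py
```

```text
clock: 10.35
tool_pos: [0.5898, 0.3052, 0.1196]
eef_rot: [0.994, 0.11, -0.001, 0.001]
contact_force: [0.6, 0.4, -4.6]
opening: 0.09
t 10.35 tcp [0.5898 0.3052 0.1196] yaw 0.2202 tilt 0.19 open mm 7.92 F [ 0.6  0.4 -4.6] M [-0.05 -0.09 -0.01] q [-0.33  0.91 -0.43  1.52  0.47  0.82 -0.72]
-> 0.5892,0.3062,0.039,0.219 d [-0.0001 -0.0013  0.0806] yaw turns 0.0002 rows>= 2.0 1.0
(array([ 1.30133105,  0.09271696, -2.04094345]), np.float64(1.0))
```

View pics/t2.png

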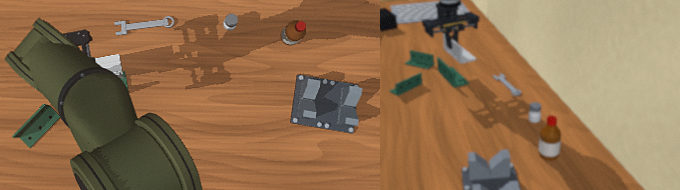

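```bash
python3 -m jog '[[0,-0.001,0.03,0,1],[0,0,0.03,0,1],[0,0,0.013,0,1],[0,0,0.004,0,1],[0,0,0,0,1]]' 40; python3 -m jog '[[0,0,0.002,0,1],[0,0,0.0015,0,1],[0,0,0,0,1]]'; python3 go.py
```

```text
clock: 11.0
tool_pos: [0.5901, 0.3081, 0.0443]
eef_rot: [0.994, 0.11, 0.0, -0.0]
contact_force: [0.5, -0.7, -3.6]
opening: 0.086
clock: 11.3
tool_pos: [0.5903, 0.3081, 0.0414]
eef_rot: [0.994, 0.11, 0.001, -0.0]
contact_force: [0.4, -0.3, -4.4]
opening: 0.088
t 11.3 tcp [0.5903 0.3081 0.0414] yaw 0.2195 tilt 0.06 open mm 7.76 F [ 0.4 -0.3 -4.4] M [-0.09 -0.03 -0.02] q [-0.35  1.02 -0.38  1.55  0.53  0.68 -0.77]
```

```bash
python3 -m jog '[[-0.001,0.0016,0.0012,0,1],[0,0,0.0012,0,1],[0,0,0.001,0,1],[0,0,0,0,1]]'; python3 go.py 0.5892,0.3062,0.039,0.219
```

```text
clock: 11.7
tool_pos: [0.5894, 0.306, 0.0394]
eef_rot: [0.994, 0.109, 0.0, 0.0]
contact_force: [-3.4, -3.1, 9.3]
opening: 0.085
t 11.7 tcp [0.5894 0.306  0.0394] yaw 0.2193 tilt 0.06 open mm 7.52 F [-3.4 -3.1  9.3] M [-0.63  0.7   0.06] q [-0.35  1.02 -0.38  1.55  0.53  0.68 -0.77]
-> 0.5892,0.3062,0.039,0.219 d [-0.0001 -0.0003  0.0004] yaw turns 0.0001 rows>= 1.0 1.0
```

```bash
python3 -m jog '[[0,0,-0.0008,0,0.88],[0,0,0,0,0.87],[0,0,0,0,0.87],[0,0,-0.01,0,0.87],[0,0,-0.03,0,0.87],[0,0,-0.04,0,0.3],[0,0,0,0,0.3]]'; python3 go.py 0.575,0.303,0.12,0.219; python3 - <<'E'
from h import *
im={n:r.snapshot(n) for n in("side","top")}
v=np.hstack([cv2.resize(im["side"][120:220,180:310],None,fx=4,fy=4)])
cv2.imwrite("pics/t3.png",v[:,:,::-1])
E
```

```text
clock: 12.4
tool_pos: [0.5924, 0.3089, 0.1242]
eef_rot: [0.994, 0.109, 0.005, -0.003]
contact_force: [1.2, 0.4, 0.3]
opening: 0.29
t 12.4 tcp [0.5924 0.3089 0.1242] yaw 0.219 tilt 0.62 open mm 25.49 F [1.2 0.4 0.3] M [ 0.01 -0.12  0.01] q [-0.33  0.91 -0.44  1.52  0.48  0.81 -0.72]
-> 0.575,0.303,0.12,0.219 d [-0.0183  0.002   0.004 ] yaw turns 0.0 rows>= 1.0 1.0
```

View pics/t3.png

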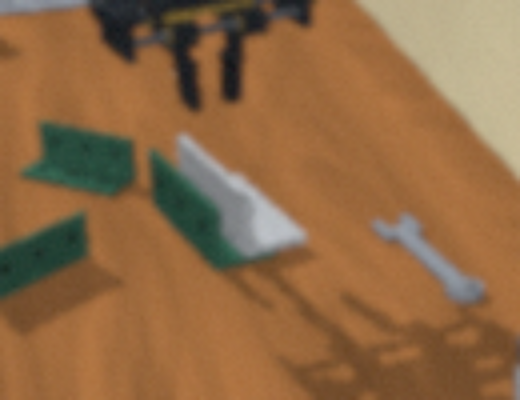

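```bash
python3 -m jog '[[0,0,0,0,0],[0,0,0,0,0],[0,0,0,0,0],[0,0,0,0,0],[0,0,0,0,0],[0,0,0,0,0],[0,0,0,0,0]]' 25;  python3 go.py 0.5648,0.3008,0.03,0.219
```

```text
clock: 13.2
tool_pos: [0.5892, 0.3061, 0.1181]
eef_rot: [0.994, 0.11, -0.0, 0.0]
contact_force: [0.7, 0.4, -0.3]
opening: 0.997
t 13.2 tcp [0.5892 0.3061 0.1181] yaw 0.2195 tilt 0.0 open mm 87.72 F [ 0.7  0.4 -0.3] M [-0.03 -0.15 -0.03] q [-0.33  0.91 -0.43  1.53  0.48  0.81 -0.72]
-> 0.5648,0.3008,0.03,0.219 d [-0.025  -0.0001  0.0881] yaw turns 0.0001 rows>= 2.0 1.0
```

```bash
python3 -m jog '[[-0.025,0,0,0,0],[0,0,0.03,0,0],[0,0,0.03,0,0],[0,0,0.0275,0,0],[0,0,0,0,0.2],[0,0,0,0,0.7],[0,0,0,0,0.9],[0,0,0,0,0.9],[0,0,0,0,0.9],[0,0,0,0,0.9],[0,0,0,0,0.9],[0,0,0,0,0.9],[0,0,0,0,0.9],[0,0,0,0,0.9],[0,0,0,0,0.9]]' 25;  python3 go.py 0.5648,0.3008,0.03,0.219; python3 - <<'E'
from h import *
im={n:r.snapshot(n) for n in("side","top")}
v=np.hstack([cv2.resize(im["side"][120:220,180:310],None,fx=4,fy=4)])
cv2.imwrite("pics/t4.png",v[:,:,::-1])
E
```

```text
clock: 14.7
tool_pos: [0.5624, 0.3005, 0.0311]
eef_rot: [0.994, 0.11, -0.002, 0.001]
contact_force: [-3.1, -1.3, 9.2]
opening: 0.179
t 14.7 tcp [0.5624 0.3005 0.0311] yaw 0.2204 tilt 0.24 open mm 15.76 F [-3.1 -1.3  9.2] M [-0.22  0.67  0.01] q [-0.37  1.   -0.36  1.64  0.55  0.61 -0.82]
-> 0.5648,0.3008,0.03,0.219 d [0.0024 0.0002 0.0011] yaw turns 0.0002 rows>= 1.0 1.0
```

View pics/t4.png

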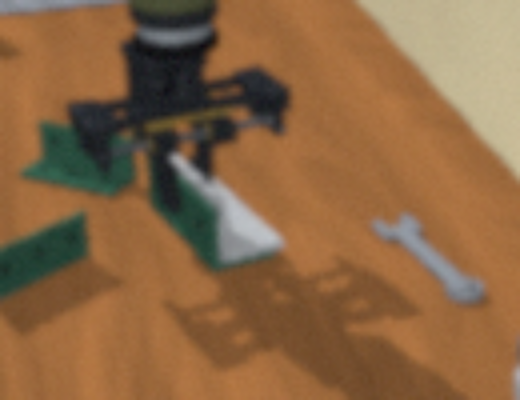

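```bash
python3 -m jog '[[0,0,0,0,1],[0,0,0,0,1],[0,0,0,0,1],[0,0,-0.003,0,1],[0,0,-0.007,0,1],[0,0,-0.015,0,1],[0,0,-0.03,0,1],[0,0,-0.03,0,1],[0,0,-0.03,0,1],[0,0,0,0,1],[0,0,0,0,1]]' 55;  python3 go.py 0.5602,-0.2908,0.15,-0.15; python3 - <<'E'
from h import *
im={n:r.snapshot(n) for n in("side","top")}
v=np.hstack([cv2.resize(im["side"][60:200,180:330],None,fx=4,fy=4)])
cv2.imwrite("pics/t5.png",v[:,:,::-1])
E
```

```text
clock: 15.9
tool_pos: [0.5646, 0.3003, 0.1455]
eef_rot: [0.994, 0.109, -0.0, 0.0]
contact_force: [-0.9, -0.5, -8.1]
opening: 0.18
t 15.9 tcp [0.5646 0.3003 0.1455] yaw 0.2193 tilt 0.03 open mm 15.88 F [-0.9 -0.5 -8.1] M [-0.13  0.01 -0.01] q [-0.32  0.85 -0.45  1.59  0.46  0.81 -0.74]
-> 0.5602,-0.2908,0.15,-0.15 d [-0.1329  0.5759 -0.0042] yaw turns 0.0588 rows>= 12.0 3.0
```

View pics/t5.png

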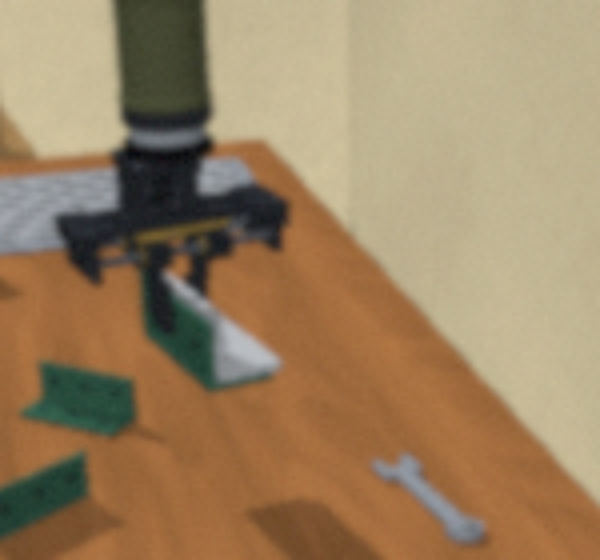

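```bash
python3 -m jog '[[-0.0042,0.018,0,0,1],[-0.0084,0.036,0,0,1],[-0.0084,0.036,0,0,1],[-0.0084,0.036,0,0,1],[-0.0084,0.036,0,0,1],[-0.0084,0.036,0,0,1],[-0.0084,0.036,0,0,1],[-0.0084,0.036,0,0,1],[-0.0084,0.036,0,0,1],[-0.0084,0.036,0,0,1],[-0.0084,0.036,0,0,1],[-0.0084,0.036,0,0,1],[-0.0084,0.036,0,0,1],[-0.0084,0.036,0,0,1],[-0.0084,0.036,0,0,1],[-0.0084,0.036,0,0,1],[-0.0046,0.017,0,0,1]]';python3 -m jog '[[0,0,0,0.0147,1],[0,0,0,0.0147,1],[0,0,0,0.0147,1],[0,0,0,0.0147,1],[0,0,0,0,1]]'; python3 go.py 0.5582,-0.2905,0.105,-0.15; python3 - <<'E'
from h import *
im={n:r.snapshot(n) for n in("side","top")}
v=np.hstack([cv2.resize(im["side"][180:340,180:360],None,fx=4,fy=3.5)])
cv2.imwrite("pics/t6.png",v[:,:,::-1])
E
```

```text
clock: 17.7
tool_pos: [0.5553, -0.2964, 0.1435]
eef_rot: [0.994, 0.106, -0.002, 0.002]
contact_force: [-0.8, -1.2, -8.8]
opening: 0.177
clock: 18.2
tool_pos: [0.5568, -0.2902, 0.144]
eef_rot: [0.997, -0.075, -0.002, 0.0]
contact_force: [-0.7, -0.1, -9.2]
opening: 0.175
t 18.2 tcp [ 0.5568 -0.2902  0.144 ] yaw -0.1505 tilt 0.2 open mm 15.4 F [-0.7 -0.1 -9.2] M [-0.02  0.02  0.05] q [ 0.65  0.84 -0.44  1.63  0.47  0.78 -0.16]
-> 0.5582,-0.2905,0.105,-0.15 d [0.0016 0.     0.039 ] yaw turns -0.0001 rows>= 1.0 1.0
```

View pics/t6.png

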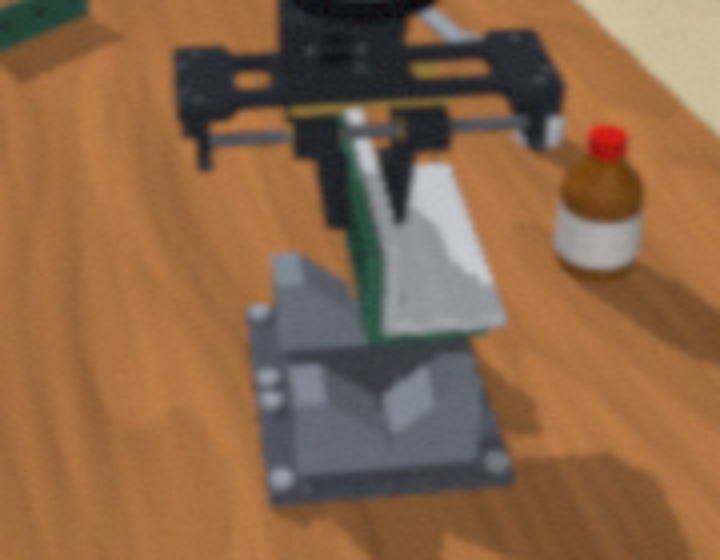

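```bash
python3 -m jog '[[0.0016,0,0.02,0,1],[0,0,0.015,0,1],[0,0,0.006,0,1],[0,0,0,0,1]]'; python3 go.py; python3 -m jog '[[0,0,0.002,0,1],[0,0,0.002,0,1],[0,0,0,0,1]]' 30; python3 go.py
```

```text
clock: 18.7
tool_pos: [0.5588, -0.2898, 0.1031]
eef_rot: [0.997, -0.075, -0.002, -0.0]
contact_force: [0.1, 0.6, -7.3]
opening: 0.179
t 18.7 tcp [ 0.5588 -0.2898  0.1031] yaw -0.1493 tilt 0.19 open mm 15.76 F [ 0.1  0.6 -7.3] M [-0.02  0.05 -0.02] q [ 0.63  0.89 -0.41  1.65  0.5   0.71 -0.18]
clock: 19.0
tool_pos: [0.5602, -0.2902, 0.1009]
eef_rot: [0.997, -0.075, 0.0, 0.0]
contact_force: [0.7, 0.2, -8.6]
opening: 0.179
t 19.0 tcp [ 0.5602 -0.2902  0.1009] yaw -0.1498 tilt 0.03 open mm 15.77 F [ 0.7  0.2 -8.6] M [-0.02  0.03  0.01] q [ 0.63  0.9  -0.41  1.65  0.5   0.7  -0.19]
```

```bash
python3 -m jog '[[0,0,0.002,0,1],[0,0,0.002,0,1],[-0.001,0,0.001,0,1],[-0.001,0,0.001,0,1],[-0.001,0,0.001,0,1],[0,0,0,0,1]]' 14; python3 go.py; cat > pic.py <<'E'
import sys
from h import *
im=r.snapshot("side"); 
cv2.imwrite(f"pics/{sys.argv[1]}.png",cv2.resize(im[200:340,210:340],None,fx=4.5,fy=4.2,interpolation=2)[:,:,::-1])
E
python3 pic.py t7
```

```text
clock: 19.6
tool_pos: [0.5588, -0.29, 0.0963]
eef_rot: [0.997, -0.075, 0.002, 0.001]
contact_force: [-2.1, 1.4, 7.7]
opening: 0.183
t 19.6 tcp [ 0.5588 -0.29    0.0963] yaw -0.1499 tilt 0.26 open mm 16.11 F [-2.1  1.4  7.7] M [ 0.13  0.31 -0.01] q [ 0.63  0.9  -0.41  1.66  0.51  0.69 -0.19]
```

View pics/t7.png

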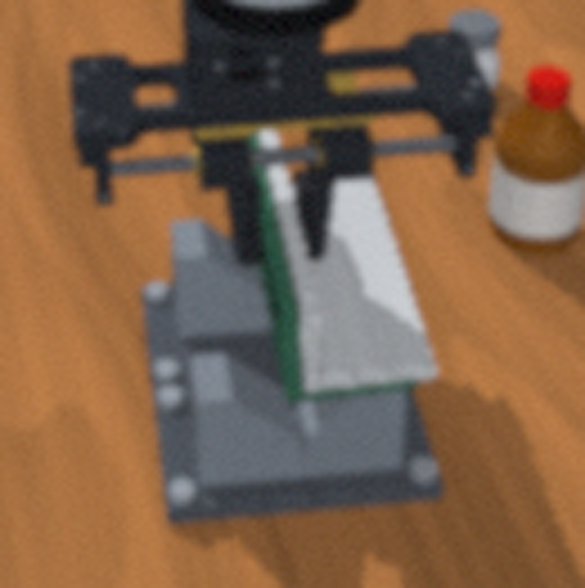

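```bash
python3 -m jog '[[0,0,0,0,1],[-0.001,0,0.001,0,1],[-0.001,0,0.001,0,1],[-0.001,0,0.001,0,1],[-0.001,0,0.001,0,1],[0,0,0,0,1]]' 6; python3 go.py;python3 pic.py t8
```

```text
clock: 20.25
tool_pos: [0.5536, -0.2892, 0.0897]
eef_rot: [0.997, -0.075, 0.001, 0.0]
contact_force: [-1.8, 0.3, 3.3]
opening: 0.225
t 20.25 tcp [ 0.5536 -0.2892  0.0897] yaw -0.15 tilt 0.06 open mm 19.83 F [-1.8  0.3  3.3] M [-0.08 -0.07 -0.01] q [ 0.63  0.91 -0.4   1.67  0.52  0.67 -0.2 ]
```

View pics/t8.png

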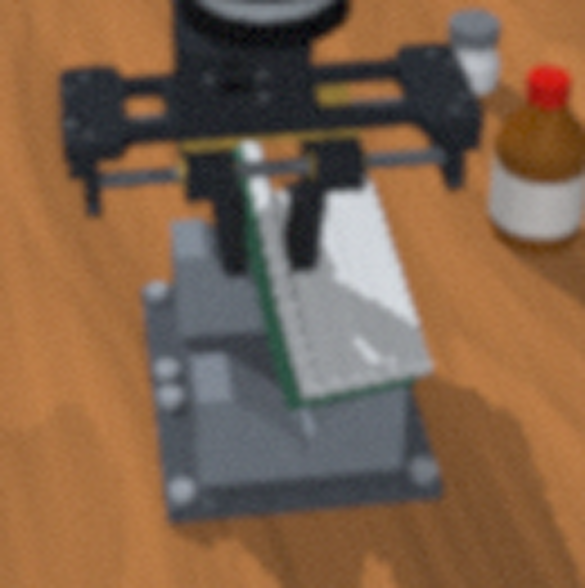

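```bash
python3 -m jog '[[-0.001,0,0.001,0,1],[-0.001,0,0.001,0,1],[-0.001,0,0.001,0,1],[-0.001,0,0.001,0,1],[-0.001,0,0.001,0,1],[-0.001,0,0.001,0,1],[-0.001,0,0.001,0,1],[0,0,0,0,1]]' 6; python3 go.py;python3 pic.py t9
```

```text
clock: 21.1
tool_pos: [0.5461, -0.2879, 0.0823]
eef_rot: [0.997, -0.075, -0.0, -0.0]
contact_force: [2.5, -0.5, 1.7]
opening: 0.295
t 21.1 tcp [ 0.5461 -0.2879  0.0823] yaw -0.1498 tilt 0.01 open mm 25.93 F [ 2.5 -0.5  1.7] M [-0.25 -0.75 -0.06] q [ 0.63  0.91 -0.39  1.7   0.53  0.64 -0.21]
```

View pics/t9.png

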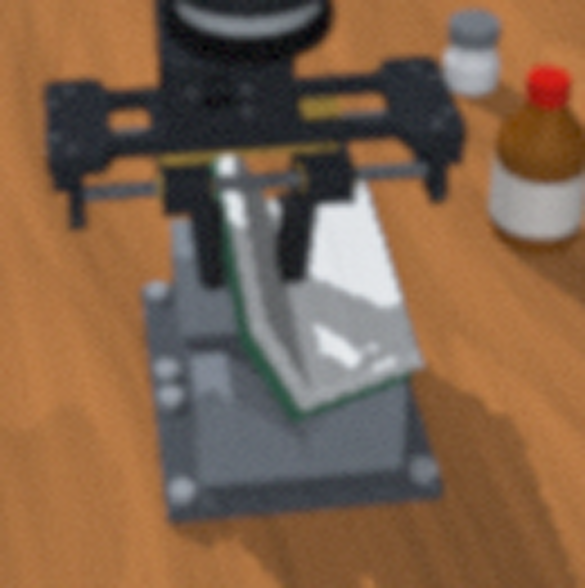

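```bash
python3 -m jog '[[-0.0005,0,0.001,0,1],[-0.0005,0,0.001,0,1],[-0.0005,0,0.001,0,1],[-0.0005,0,0.001,0,1],[0,0,0,0,1]]' 5; python3 go.py;python3 pic.py t10
```

```text
clock: 21.65
tool_pos: [0.5432, -0.2876, 0.0784]
eef_rot: [0.997, -0.075, -0.001, -0.0]
contact_force: [-2.5, -0.3, 3.8]
opening: 0.328
t 21.65 tcp [ 0.5432 -0.2876  0.0784] yaw -0.1499 tilt 0.12 open mm 28.89 F [-2.5 -0.3  3.8] M [-0.   0.1 -0. ] q [ 0.62  0.91 -0.39  1.7   0.53  0.63 -0.21]
```

View pics/t10.png

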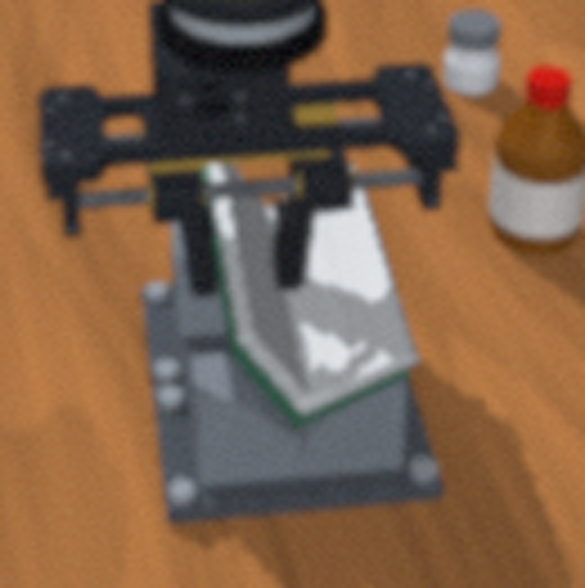

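```bash
python3 -m jog '[[-0.001,0,0.001,0,1],[-0.001,0,0.001,0,1],[-0.001,0,0.001,0,1],[-0.001,0,0.001,0,1],[-0.001,0,0.001,0,1],[0,0,0,0,1]]' 4; python3 go.py;python3 pic.py t11
```

```text
clock: 22.3
tool_pos: [0.5387, -0.2868, 0.0731]
eef_rot: [0.997, -0.075, -0.001, -0.0]
contact_force: [-0.3, 0.2, -1.2]
opening: 0.361
t 22.3 tcp [ 0.5387 -0.2868  0.0731] yaw -0.1498 tilt 0.07 open mm 31.77 F [-0.3  0.2 -1.2] M [-0.09 -0.1  -0.06] q [ 0.62  0.92 -0.38  1.72  0.54  0.61 -0.22]
```

View pics/t11.png

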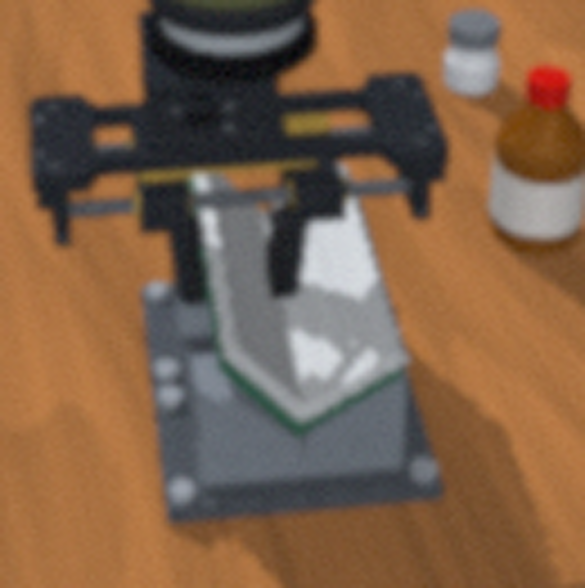

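```bash
python3 -m jog '[[-0.001,0,0.001,0,1],[-0.001,0,0.001,0,1],[-0.001,0,0.001,0,1],[-0.001,0,0.001,0,1],[0,0,0,0,1]]' 4; python3 go.py;python3 pic.py t12
```

```text
clock: 22.85
tool_pos: [0.536, -0.2865, 0.0701]
eef_rot: [0.997, -0.075, 0.001, 0.0]
contact_force: [0.4, -0.3, 1.6]
opening: 0.36
t 22.85 tcp [ 0.536  -0.2865  0.0701] yaw -0.1498 tilt 0.09 open mm 31.68 F [ 0.4 -0.3  1.6] M [-0.14 -0.4   0.01] q [ 0.62  0.92 -0.37  1.73  0.54  0.59 -0.22]
```

View pics/t12.png

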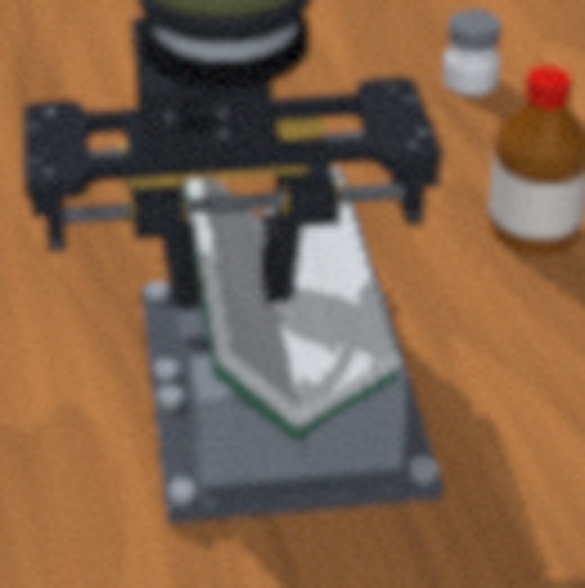

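```bash
python3 -m jog '[[-0.001,0,0,0,0.63],[-0.001,0,0,0,0.62],[-0.001,0,0,0,0.6],[0,0,0,0,0.6],[0,0,0,0,0.6]]' 10; python3 go.py;python3 pic.py t13
```

```text
clock: 23.4
tool_pos: [0.5319, -0.2859, 0.0694]
eef_rot: [0.997, -0.075, -0.0, -0.0]
contact_force: [-0.4, -0.0, 0.1]
opening: 0.397
t 23.4 tcp [ 0.5319 -0.2859  0.0694] yaw -0.1499 tilt 0.05 open mm 34.97 F [-0.4 -0.   0.1] M [-0.05 -0.04 -0.05] q [ 0.62  0.92 -0.37  1.74  0.55  0.59 -0.23]
```

View pics/t13.png

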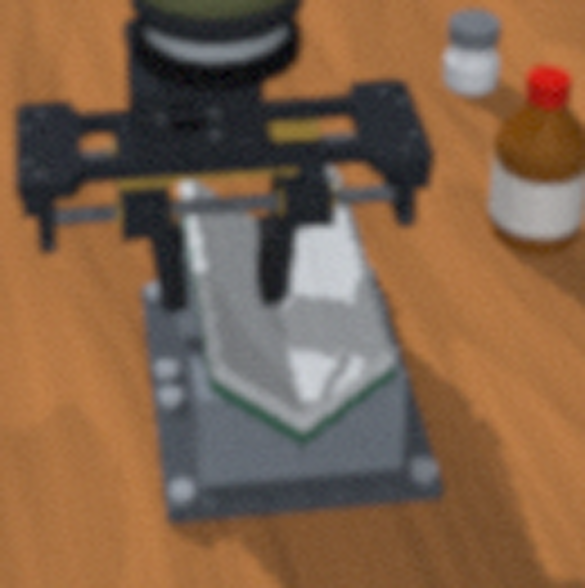

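```bash
python3 -m jog '[[0,0,-0.003,0,0.6],[0,0,-0.005,0,0.6],[0,0,-0.02,0,0.6],[0,0,-0.04,0,0.6],[0,0,-0.05,0,0.8],[0,0,-0.04,0,1],[0,0,0,0,1],[0,0,0,0,1],[0,0,0,0,1]]'; python3 go.py 0.5602,-0.2908,0.15,-0.15;python3 pic.py t14; python3 - <<'E'
from h import *
s=r.snapshot("top");cv2.imwrite("pics/t14t.png",cv2.resize(s[170:270,330:450],None,fx=5,fy=5,interpolation=2)[:,:,::-1])
E
```

```text
clock: 24.35
tool_pos: [0.5313, -0.2858, 0.2265]
eef_rot: [0.997, -0.075, -0.001, -0.0]
contact_force: [-0.4, -0.1, -0.8]
opening: 0.003
t 24.35 tcp [ 0.5313 -0.2858  0.2265] yaw -0.1499 tilt 0.15 open mm 0.3 F [-0.4 -0.1 -0.8] M [-0.05 -0.08 -0.01] q [ 0.7   0.71 -0.5   1.64  0.41  0.9  -0.11]
-> 0.5602,-0.2908,0.15,-0.15 d [0.0295 0.0006 0.0764] yaw turns 0.0 rows>= 2.0 1.0
```

View pics/t14.png

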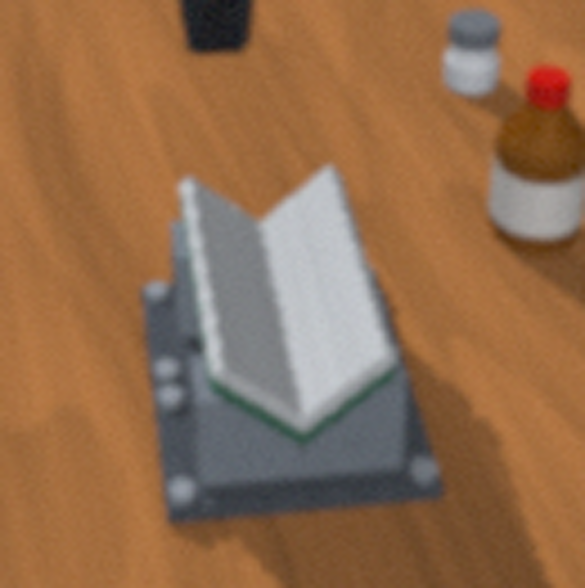

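View pics/t14t.png

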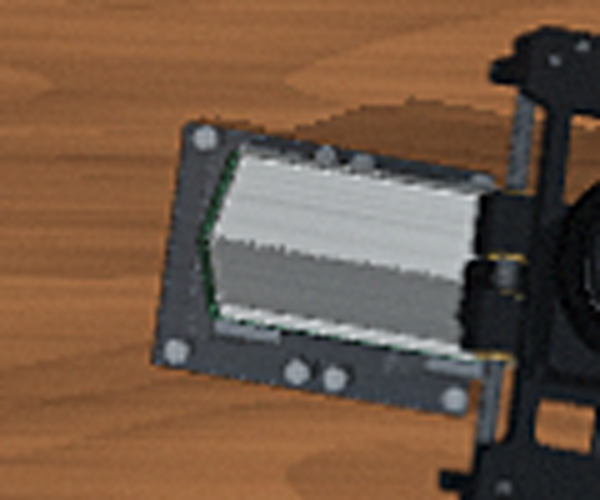

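```bash
cat > ov.py <<'E'
from h import *
import sys
def T(p,yaw,tilt,P,off=(0,0,0)):
    c,s=np.cos(yaw),np.sin(yaw); R=np.array([[c,-s,0],[s,c,0],[0,0,1]])
    a,b=np.cos(tilt),np.sin(tilt); R=R@np.array([[a,0,-b],[0,1,0],[b,0,a]])
    return (np.asarray(P)+off)@R.T+p
sec=np.array([(0,0),(.06,0),(.06,.008),(.008,.008),(.008,.06),(0,.06)])
def draw(v,n,org,k,p,yaw,tilt,off,col):
    for y in(-.075,.075):
        u=proj(n,T(p,yaw,tilt,[(x,y,z) for x,z in sec],off)); u=(u+.5-org)*k-.5
        cv2.polylines(v,[np.round(u*16).astype(np.int32)],True,col,1,cv2.LINE_AA,4)
    for x,z in sec:
        u=proj(n,T(p,yaw,tilt,[(x,-.075,z),(x,.075,z)],off)); u=(u+.5-org)*k-.5
        cv2.polylines(v,[np.round(u*16).astype(np.int32)],True,col,1,cv2.LINE_AA,4)
for n,(a,b,c,d) in(("side",(200,210,320,340)),("top",(180,340,260,450))):
    im=r.snapshot(n); k=6 if n=="side" else 7
    v=cv2.resize(im[a:c,b:d],None,fx=k,fy=k,interpolation=2)[:,:,::-1].copy()
    for off,col in(((0,0,0),(0,0,255)),((.008,0,.008),(255,0,0))):
        draw(v,n,np.array([b,a]),k,np.array([.5602,-.2908,.035]),-.15,np.pi/4,np.array(off),col)
    cv2.imwrite(f"pics/ov_{n}{sys.argv[1]}.png",v[:600,:800])
E
python3 ov.py 1
```

```text
(no output)
```

View pics/ov_side1.png

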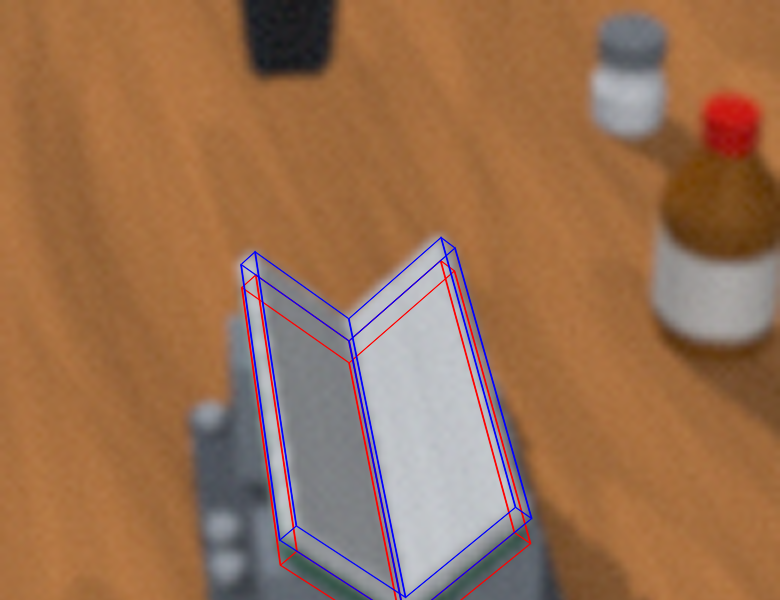

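View pics/ov_top1.png

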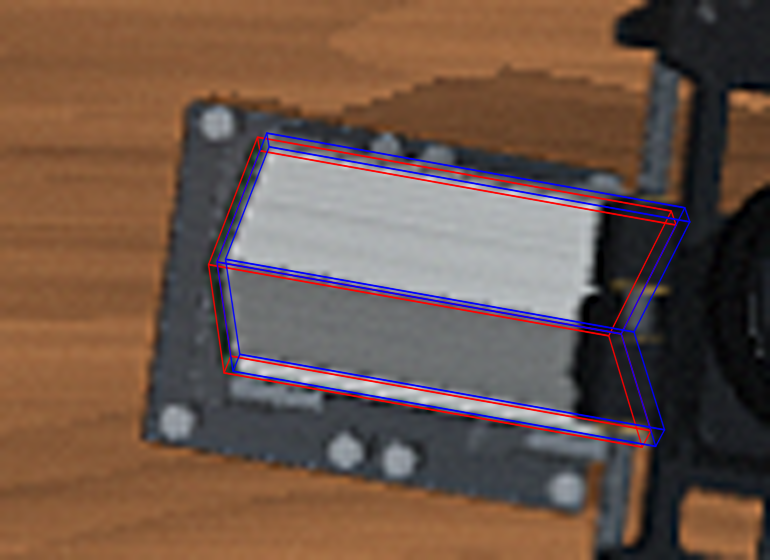

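```bash
cat > fq.py <<'E'
from h import *
r.snapshot("side")
B=max(r.cut_out("blank","side"),key=lambda d:d["score"]); P=r.cut_out("pattern","side")
print(B["score"],B["rect"],[(p["score"].__round__(2),p["rect"]) for p in P])
m=B["pixels"].astype(np.float32)
# nested blank: parts offset (.008,.008); only blank's own visible faces + green end excluded
parts=[q+np.array([.008,0,.008]) for q in ANG]
from scipy.optimize import minimize
def f(v):
    s=sil("side",parts,[.5602+v[0],-.2908+v[1],v[3]],.035+v[2],np.pi/4+v[4]); return np.abs(s-m).sum()/m.sum()
q=np.array([0,0,0,-.15,0]); 
for k in range(3):
    o=minimize(f,q,method="Nelder-Mead",options=dict(initial_simplex=np.vstack([q,q+np.diag([.004,.004,.004,.05,.05])]),maxiter=400,xatol=1e-5,fatol=1e-5)); q=o.x
print("home",f([0,0,0,-.15,0]),"best",o.fun,o.x.round(4))
E
python3 fq.py
```

```text
0.84 [249.9, 239.9, 298.3, 300.9] [(0.94, [169.7, 175.8, 204.9, 195.9]), (0.72, [184.2, 148.9, 211.2, 167.5]), (0.47, [257.7, 289.6, 298.1, 306.0])]
home 0.056009866 best 0.027550622820854187 [ 0.0025  0.0122 -0.0101 -0.1407 -0.0177]
```

```bash
cat >> fq.py <<'E'
for z in(-.003,0,.003):
    g=lambda v:f([v[0],v[1],z,v[2],v[3]]); q=np.array([0,0,-.15,0])
    for k in range(3):
        o=minimize(g,q,method="Nelder-Mead",options=dict(initial_simplex=np.vstack([q,q+np.diag([.004,.004,.05,.05])]),maxiter=400)); q=o.x
    print(z,round(o.fun,4),q.round(4))
E
python3 fq.py
```

```text
0.86 [251.6, 239.5, 298.9, 301.2] [(0.84, [184.9, 147.7, 212.5, 167.8]), (0.64, [167.0, 172.7, 204.4, 197.0]), (0.5, [259.8, 293.2, 294.0, 305.8])]
home 0.050368395 best 0.03833206370472908 [ 0.0002  0.002  -0.002  -0.1329 -0.0156]
-0.003 0.0373 [ 0.0009  0.0032 -0.1376 -0.009 ]
0 0.0411 [ 0.0007  0.0003 -0.1327  0.003 ]
0.003 0.0458 [ 1.000e-04 -2.700e-03 -1.379e-01  8.500e-03]
```

```bash
python3 -m jog '[[0,0,0,0,1],[0,0,0,0,1]]'; python3 -c "
from plant import r
print(r.finish_job())"
```

```text
clock: 25.05
tool_pos: [0.5324, -0.2859, 0.2276]
eef_rot: [0.997, -0.075, 0.0, 0.0]
contact_force: [0.4, -0.6, 0.2]
opening: 0.004
the job is handed in; nothing more can be done
None
```

The pair is nested in the V-blocks and released, and I handed the job in at about 25 s; no verdict was reported.

**What I did:**
- I gripped the green angle's standing leg to find it exactly.
- I set the bare angle on its flat leg with a gap of about 21 mm, then squeezed the two standing legs together. The jaws stopped at 15.8 mm, against 16 mm for two legs.
- I lifted the pair together, with about 8 N on the wrist, and carried it over the V.
- I lowered the flat leg onto the edge of one V flank and let the pair tilt to 45° in a light grip, then released it and backed off.

**Last checks:**
- **Position:** The model of the home position, drawn over both pictures, lay almost on the edges seen. With the height held at home, the fit to the bare angle in the side picture came within about 1 mm across the V and 1 mm lengthwise. It was about 0.02 rad off in yaw and 0.003 rad off in tilt.
- **Height:** The first free fit gave a height of −10 mm, which is impossible, because the side camera barely separates height from lengthwise position. A repeat gave −2 mm. Seating height therefore rests on the overlay and on that weak fit.
- **Bystanders:** The bottle and pot looked unmoved, and the arm never came near the spanner. I did not measure any of the three again at the end.
- **Not done:** I did not press the pair down after letting go.

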